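# Load the back roll of tape into the dispenser and rehang the others

## Task

The dispenser is out of gummed tape and the wide roll it takes hangs at the back of the full peg, behind two others. Slip those two off onto the empty peg of the spare stand, set the wide roll upright in the dispenser so that it rests on both rollers between the cheeks, then hang the other two back on the peg they came from, each at the spot where it hung before. The table is wet, so set no roll down on it, and leave the brush jar, the dropper bottle and the squat jar standing where they are.

Things in the scene. Friction and masses are not known exactly. Their poses are not given: they have to be found in the camera images.
- wide_roll: Widest roll of brown gummed paper tape, 90 mm diameter, 48 mm wide, open core 38 mm inside diameter (wall 26 mm), about 200 g. Origin in its middle, x axis = the roll's axis. Pinch it from above across its 48 mm width, by the wall above the peg. Starts at the back of the full peg, about 28 mm clear of the post.
- medium_roll: Middle-sized roll of brown gummed paper tape, 90 mm diameter, 34 mm wide, open core 38 mm inside diameter (wall 26 mm), about 140 g. Origin in its middle, x axis = the roll's axis. Pinch it from above across its 34 mm width, by the wall above the peg. Starts in front of the wide roll: next to it or nearest the tip.
- narrow_roll: Narrowest roll of brown gummed paper tape, 90 mm diameter, 20 mm wide, open core 38 mm inside diameter (wall 26 mm), about 80 g. Origin in its middle, x axis = the roll's axis. Pinch it from above across its 20 mm width, by the wall above the peg. Starts in front of the wide roll: next to it or nearest the tip. Some 28 mm or more are free between rolls.
- roll_stand: Full wooden stand, fixed, three rolls on its peg 16 mm thick, level, along the stand's x at y = 0, z = 120 mm, from the post's face (x = +105 mm) to the free tip (x = -105 mm) towards the robot. Origin on the table under mid-peg. Post 142 mm high. A hanging roll's middle is at z = 109 mm, its top at 154 mm; lifted 11 mm, the peg is central in its core.
- spare_stand: Spare wooden stand, fixed, same model as the full stand, but empty: peg 16 mm thick, level, along the stand's x at y = 0, z = 120 mm, from the post's face (x = +105 mm) to the free tip (x = -105 mm) towards the robot. Origin on the table under mid-peg. Rolls go on and come off over the tip only.
- dispenser: Grey steel tape dispenser, fixed; toothed cutter at -x, 103 mm out, 44 mm high. Origin on the table under the middle of the roll bed: two rollers along y at x = -28 and +28 mm between upright cheeks (58 mm apart in y, 112 mm long, top z = 66 mm, rims flared). A seated roll has its axis along y and its middle at x = 0, y = 0, z = 69 mm.
- brush_jar: Bystander, loose: glass jar with six stubby brushes, 55 mm across, 122 mm high with the brushes. Origin at the middle of its underside, z up. To be left alone.
- dropper_bottle: Bystander, loose: white dropper bottle, 31 mm across, 87 mm high. Origin at the middle of its underside, z up. To be left alone.
- squat_jar: Bystander, loose: low open glass jar of yellow colour, 52 mm across, 44 mm high. Origin at the middle of its underside, z up. To be left alone.
Things that resemble listed ones, but are neither listed nor needed, are in the scene too. Leave any red look-alike of the wide_roll alone.

How it is judged (in metres and radians):
On the way, in this order (a step that is already met when the one before it is completed fails the run):
1. the medium and the narrow roll both hang on the spare stand's peg (x of medium_roll in the frame of spare_stand between -0.105 and 0.1 m and y of medium_roll in the frame of spare_stand between -0.012 and 0.012 m and z of medium_roll in the frame of spare_stand between 0.099 and 0.117 m and angle between the x axis of each of medium_roll, narrow_roll and the x axis of spare_stand, either way round below 0.25 rad and x of narrow_roll in the frame of spare_stand between -0.105 and 0.1 m and y of narrow_roll in the frame of spare_stand between -0.012 and 0.012 m and z of narrow_roll in the frame of spare_stand between 0.099 and 0.117 m), for 0.2 s.
2. the wide roll rests on both rollers of the dispenser, between its cheeks (x of wide_roll in the frame of dispenser between -0.008 and 0.008 m and y of wide_roll in the frame of dispenser between -0.008 and 0.008 m and z of wide_roll in the frame of dispenser between 0.062 and 0.074 m and angle between the x axis of wide_roll and the y axis of dispenser, either way round below 0.15 rad), for 0.2 s.
At the end, for the whole second after the job is handed in: Wide roll rests on both rollers between the cheeks (middle within 8 mm of the bed's middle, 6 mm in height, axis within 0.15 rad of straight across); medium and narrow roll hang on the full stand's peg, each within 25 mm of where it began; all released and at rest (all of step 2 and x of medium_roll in the frame of roll_stand between -0.105 and 0.1 m and y of medium_roll in the frame of roll_stand between -0.012 and 0.012 m and z of medium_roll in the frame of roll_stand between 0.099 and 0.117 m and angle between the x axis of each of medium_roll, narrow_roll and the x axis of roll_stand, either way round below 0.25 rad and x of narrow_roll in the frame of roll_stand between -0.105 and 0.1 m and y of narrow_roll in the frame of roll_stand between -0.012 and 0.012 m and z of narrow_roll in the frame of roll_stand between 0.099 and 0.117 m and distance of each of medium_roll, narrow_roll from where it was at the start of the episode below 0.025 m and linear speed of each of wide_roll, medium_roll, narrow_roll below 0.02 m/s and angular speed of each of wide_roll, medium_roll, narrow_roll below 0.4 rad/s); the robot touches nothing.
It fails at once if a roll is dropped or set down on the table (height (world z) of any of wide_roll, medium_roll, narrow_roll below 0.055 m).
It fails at once if the brush jar, the dropper bottle or the squat jar is shifted by more than 25 mm or tipped (distance of any of brush_jar, dropper_bottle, squat_jar from where it was at the start of the episode above 0.025 m or angle between any of brush_jar, dropper_bottle, squat_jar's own z axis and vertical above 0.35 rad).
It also fails if it takes over 128 s, if anything falls off the work surface, if the arm or the gripper's body presses on something with over 40 N, if the wrist force passes 120 N, or if a joint passes its speed limit or range.

## Robot

A 6-joint arm with a two-finger parallel gripper is mounted at the origin on the work surface; the furniture and walls round the work are solid. World frame = base frame: x ahead of the robot, y to its left, z up, the work surface at z = 0. Lengths are in m, angles in degrees, forces in N, time in s.
With the tool pointing down it reaches from about 0.4 to 0.825 m from the base axis. Payload 7 kg.
Tool frame: the origin (TCP) lies on the centre line of the jaws, within the pads' length; the fingertips stand 19 mm ahead of it and the grasp point (between the pads) is the TCP (r.tip_extent is the distance from the TCP to the fingertips, in m); z points along the fingers, y is the line along which they close (so a half turn about z gives the same grasp; the last joint's range is limited). The gripper opens to 88 mm and grips with 3 to 60 N. Pads are 19 mm wide; open, the fingers measure 130 mm over their backs; the gripper's body (78 mm by 193 mm) begins 47 mm behind the grasp point.
Start: joints at [84.975, 20.546, 0.682, 0, -70.136, -16.507], TCP at [0.248, 0.628, 0.246] pointing down, gripper open.
Joint ranges: [-176.03, 176.03], [-82.01, 121.73], [-58.28, 71.71], [-173.87, 95.51], [-174.79, -0.11], [-173.66, 173.66]. Speed limits (degrees/s): [136.94, 136.94, 172.46, 180, 180, 180].

## Interface

Orientations are given as [roll, pitch, yaw] about the fixed x, y, z axes, in that order (R = Rz(yaw) Ry(pitch) Rx(roll)).
In Python, from plant import r gives the robot as it stands. The module is installed in compiled form; this text tells all that it offers.
- The arm moves only by the tool jog_arm, never from a script. Its argument "deltas" is a list that holds one entry, the list of rows, each a list of 5 numbers: the opening, from -1 (shut) to 1 (fully open), then the shift along the world's x, y, z in cm, then the turn about the world's z in rad. In form: [[[claw, dx, dy, dz, turn], ...]]. A call has 1 to 8 rows; each row shifts and turns the commanded pose from where the row before left it; what a row does not reach is not made up. A row lasts 1/8 s, in which the tool goes at most 62.5 mm and 10.7 degrees, less where a joint would pass 70% of its speed; a pose out of reach is approached as far as the arm can. A call with a gripper value outside its range is refused whole. The fingers move at their own pace and stop on an object; "force" is the grip in N (left out, the last holds). Time passes only in rows, so rows that do not move let the fingers close. It gives the time, the measured TCP pose, the force, the opening and the grip force at its end, in the units of the state.
- r.get_state(): the state, without advancing time (a new reading comes with each control period).
- r.capture(name): name is "scene" or "top" or "wrist"; returns the picture (384x512x3 uint8, blue, green, red); there is no depth.
- r.camera_info(name): a dict with "fx", "fy", "cx", "cy" (pixels), "view" (4x4, takes a point from world to camera coordinates). Camera axes: x right, y up, looking along -z (the intrinsics and any distortion apply to the point x, -y, -z); pixel columns grow to the right and rows downward; lengths in m; the calibration is good to about 2 mm. A picture is of the moment at which its call begins: read the wrist's pose just before it. camera_info takes no time and is no camera call; for the wrist camera it gives the pose at the moment of the call.
- r.close_job(): hands the job in; it is judged then, once.
The state is a dict: "time_s": time; "joints": joint angles; "qd": joint speeds; "joint_torque": joint torques, N m; "tcp_pos": TCP position; "eef_rot": TCP orientation; "contact_force": force on the tool from outside, world axes, zero at the start; "moment": the same for the moment, N m; "gripper_width": finger opening in m; "gripper_force": force on a finger pad.
Only numpy, scipy, OpenCV 4.12 (cv2) and the standard library are available. Lean on these libraries where they do the work, as an engineer would, in place of code of your own. Each camera call takes 0.05 s, during which the arm holds its last target. There are 200 camera calls.

## Working session

There is one attempt and no reset: what is moved stays moved. The work goes in short steps, Python scripts to look and compute and a tool call to move; the robot and the scene stay as the last step left them, time stands still between calls to the robot, and variables do not carry over. Pictures are saved under pics/ and viewed, at most 14 in all, crops included, and the job is handed in when it is done.

Besides the shell and the picture viewer there is one more tool, called after "Call:" in YAML: its name, and indented under it one key for each argument. jog_arm: Moves the arm, as the interface text tells. Its arguments: {"type":"object","properties":{"deltas":{"type":"array"},"force":{"type":"number"}},"required":["deltas"]}

```bash
mkdir -p pics; python3 - <<'E'
from plant import r
import cv2
print(r.get_state(), r.tip_extent)
for n in ("scene","top"):
    i=r.camera_info(n); print(n,i)
    cv2.imwrite(f"pics/{n}0.png",cv2.resize(r.capture(n),None,fx=1.5,fy=1.5,interpolation=cv2.INTER_CUBIC))
E
```

```text
{'time_s': 0.0, 'joints': array([ 8.49754131e+01,  2.05907568e+01,  6.32613661e-01, -2.08623382e-02,
       -7.01357979e+01, -1.65068512e+01]), 'qd': array([ 0.0081617 ,  0.05302857, -0.00861843, -0.01165039, -0.00260157,
       -0.0216384 ]), 'joint_torque': array([ 1.69017716e-03, -5.82713985e+01,  2.93038934e+01,  6.99707463e+00,
        6.87621126e-03, -1.53871306e-04]), 'tcp_pos': array([0.24758244, 0.62744889, 0.24461917]), 'eef_rot': array([ 1.79904358e+02, -7.89059751e-03, -2.15385365e+01]), 'contact_force': array([0.93606187, 0.29485192, 0.2041124 ]), 'moment': array([-0.00352797, -0.05333486, -0.00182353]), 'gripper_force': 0.0, 'gripper_width': 0.08764926061884996} 0.019
scene {'fx': 406.5056231122169, 'fy': 406.5056231122169, 'cx': 252.57445646648398, 'cy': 196.29328683870332, 'view': array([[ 0.77133574, -0.63630176, -0.01269808, -0.42362305],
       [ 0.47288058,  0.55965236,  0.68056828, -0.28104896],
       [-0.42594029, -0.53095132,  0.73257462, -0.91395239],
       [ 0.        ,  0.        ,  0.        ,  1.        ]])}
top {'fx': 351.67855334338964, 'fy': 351.67855334338964, 'cx': 258.97093985759284, 'cy': 192.2541923377909, 'view': array([[ 0.01648465, -0.99982378, -0.00898101, -0.06182105],
       [ 0.98643078,  0.01479509,  0.1635097 , -0.52616384],
       [-0.16334801, -0.01155454,  0.98650085, -1.00286949],
       [ 0.        ,  0.        ,  0.        ,  1.        ]])}
```

View pics/scene0.png

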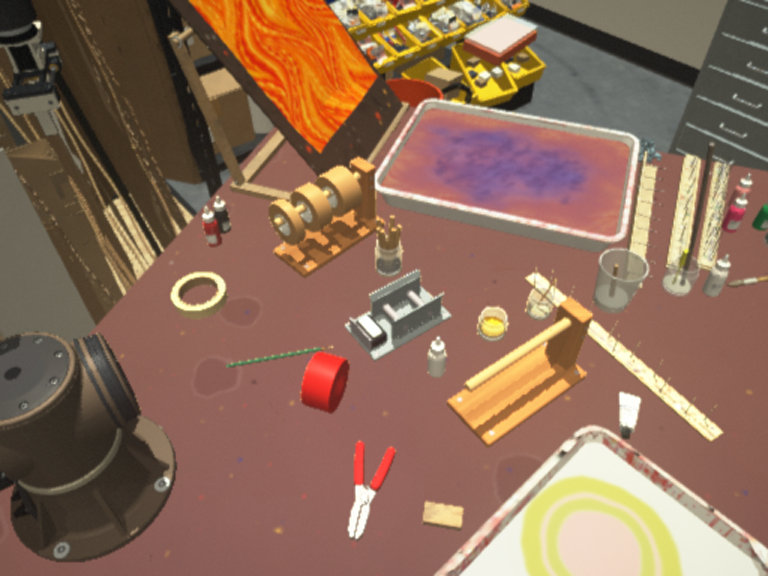

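View pics/top0.png

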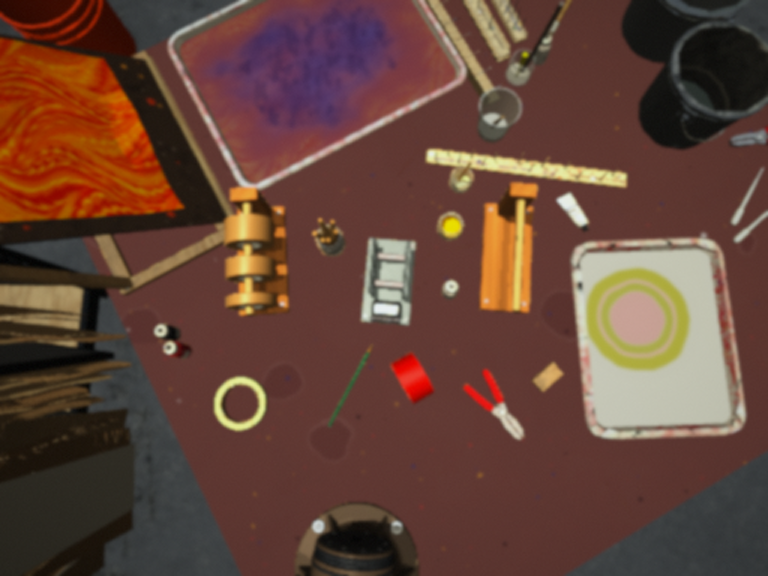

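Candidates for the wide roll: the back roll on the full peg (scene 342,187), the two rolls before it (scene 313,202 and 287,218), the red look-alike (325,382) and the cream tape ring (199,292). By the description it is the back one; I check it in enlarged crops.

```bash
cat > h.py <<'E'
import numpy as np, cv2
from plant import r
def pix(n,P):
    i=r.camera_info(n); p=i["view"]@np.r_[P,1]; return i["cx"]+i["fx"]*p[0]/-p[2], i["cy"]+i["fy"]*p[1]/p[2]
def ray(n,u,v,z):
    i=r.camera_info(n); V=i["view"]; R=V[:3,:3]; c=-R.T@V[:3,3]
    d=R.T@np.array([(u-i["cx"])/i["fx"],-(v-i["cy"])/i["fy"],-1]); return c+d*(z-c[2])/d[2]
def crop(n,x,y,w,h,f,out):
    cv2.imwrite(out,cv2.resize(r.capture(n)[y:y+h,x:x+w],None,fx=f,fy=f,interpolation=cv2.INTER_CUBIC))
E
python3 - <<'E'
from h import *
crop("top",145,115,220,105,3.6,"pics/t1.png")
crop("scene",170,100,100,90,6,"pics/s1.png")
E
```

```text
(no output)
```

View pics/t1.png

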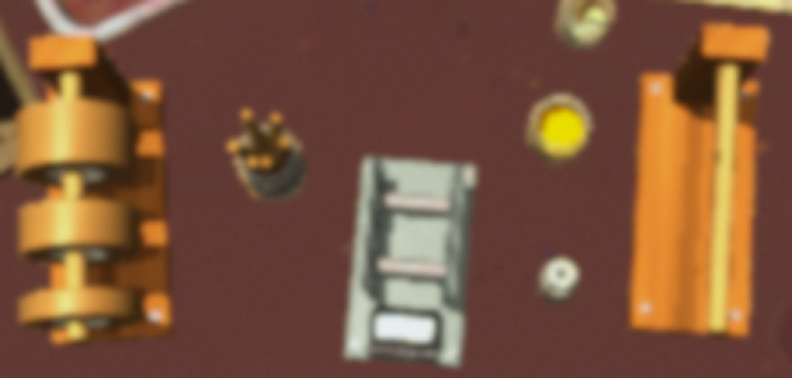

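View pics/s1.png

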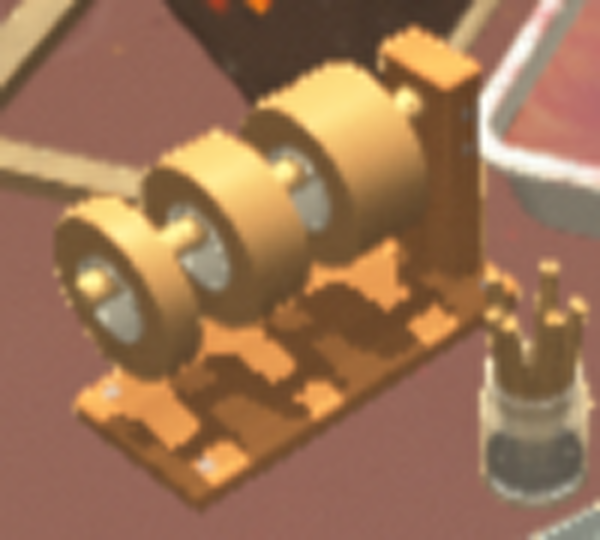

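```bash
python3 - <<'E'
from h import *
np.set_printoptions(precision=4,suppress=True)
T=lambda x,y,z:ray("top",145+(x+.5)/3.6-.5,115+(y+.5)/3.6-.5,z)
S=lambda x,y,z:ray("scene",170+(x+.5)/6-.5,100+(y+.5)/6-.5,z)
for n,p in dict(sp_post=(727,66,.128),sp_tip=(718,331,.126),sp_pcL=(702,58,.142),sp_pcR=(765,62,.142),f_post=(70,72,.128),f_tip=(75,339,.125),f_pL=(30,67,.142),f_pR=(97,67,.142),
 wideTopFront=(72,170,.154),wideTopBack=(72,101,.154),medF=(75,244,.154),medB=(75,200,.154),nF=(76,318,.154),nB=(76,290,.154),
 rol1=(417,204,.032),rol2=(412,268,.032),dispBL=(362,157,.0),dispBR=(475,163,0),dispFL=(344,357,0),dispFR=(460,366,0),brush=(262,145,.115),dropper=(561,272,.087)).items(): print(n,T(*p))
for n,p in dict(tip=(92,286,.12)).items(): print(n,S(*p))
E
```

```text
sp_post [ 0.685  -0.2971  0.128 ]
sp_tip [ 0.4774 -0.2858  0.126 ]
sp_pcL [ 0.6863 -0.2747  0.142 ]
sp_pcR [ 0.6837 -0.3229  0.142 ]
f_post [0.6732 0.215  0.128 ]
f_tip [0.464  0.1993 0.125 ]
f_pL [0.6721 0.242  0.142 ]
f_pR [0.6728 0.1903 0.142 ]
wideTopFront [0.588  0.2012 0.154 ]
wideTopBack [0.6417 0.2044 0.154 ]
medF [0.5316 0.1955 0.154 ]
medB [0.565  0.1975 0.154 ]
nF [0.4762 0.1915 0.154 ]
nB [0.4971 0.1927 0.154 ]
rol1 [ 0.5934 -0.0569  0.032 ]
rol2 [ 0.5386 -0.0536  0.032 ]
dispBL [ 0.6421 -0.0078  0.    ]
dispBR [ 0.6381 -0.1067  0.    ]
dispFL [0.4663 0.0035 0.    ]
dispFR [ 0.4602 -0.0954  0.    ]
brush [0.6201 0.0645 0.115 ]
dropper [ 0.5275 -0.1721  0.087 ]
tip [0.4726 0.2015 0.12  ]
```

The rolls are, front to back: narrow (s1 crop 125,285), medium (225,225) and wide (335,160), so the back one is the brown wide roll. The peg is about 210 mm long, as it should be. I move above the full stand for a closer look with the wrist camera.

Call:
jog_arm:
  deltas:
    - [[1,0,0,4,-0.14],[1,0.5,-4.5,4,-0.14],[1,2,-5,2,-0.14],[1,2.5,-5.5,0,-0.14],[1,3,-6,0,-0.14],[1,3,-6,0,-0.14],[1,3,-6,0,-0.14],[1,2,-5,0,-0.14]]

```text
time_s: 1.2
tcp_pos: [0.4021, 0.258, 0.3457]
eef_rot: [-180.0, 0.0, -86.0]
contact_force: [1.6, 0.7, 0.6]
gripper_width: 0.0877
gripper_force: 0.0
```

Call:
jog_arm:
  deltas:
    - [[1,1,-3,0,0],[1,0,-2,0,0],[1,0,0,0,0],[1,0,0,0,0]]

```text
time_s: 1.7
tcp_pos: [0.4114, 0.2107, 0.3456]
eef_rot: [-180.0, 0.0, -85.7]
contact_force: [-0.1, 0.4, -0.5]
gripper_width: 0.0881
gripper_force: 0.0
```

```bash
python3 - <<'E'
from h import *
s=r.get_state(); print(s["tcp_pos"],s["eef_rot"],s["joints"])
i=r.camera_info("wrist"); print(i); np.save("w1.npy",i["view"])
cv2.imwrite("pics/w1.png",cv2.resize(r.capture("wrist"),None,fx=1.5,fy=1.5,interpolation=cv2.INTER_CUBIC))
for P in [(.464,.2,.12),(.673,.213,.142),(.58,.2,0)]: print(pix("wrist",P))
E
```

```text
[0.41141513 0.21072811 0.34559201] [-1.79995793e+02  1.61622883e-02 -8.56728967e+01] [ 5.16300538e+01 -3.17226026e+00 -1.49740849e+01 -8.03809441e-03
 -7.81834438e+01 -4.73013061e+01]
{'fx': 343.56282615046644, 'fy': 343.56282615046644, 'cx': 260.49556550634856, 'cy': 193.93322239079103, 'view': array([[-0.99709824, -0.0761145 , -0.0012956 ,  0.4268591 ],
       [ 0.07292347, -0.95013502, -0.30319238,  0.24004914],
       [ 0.02184634, -0.30240707,  0.95292849, -0.43316087],
       [ 0.        ,  0.        ,  0.        ,  1.        ]])}
(np.float64(212.8293323586455), np.float64(149.60385507067915))
(np.float64(2.7405956568867964), np.float64(150.50313294150024))
(np.float64(141.36613898383945), np.float64(127.85554956513792))
```

View pics/w1.png

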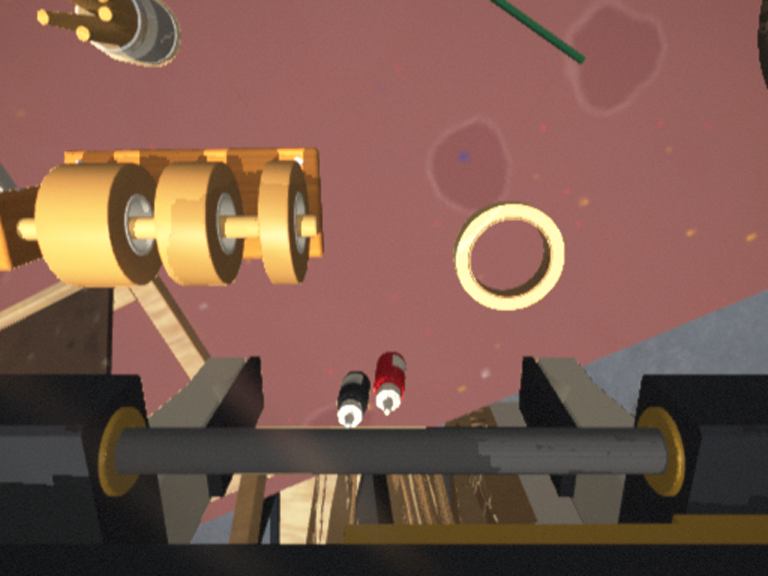

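```bash
python3 - <<'E'
from h import *
W=lambda x,y,z:ray("wrist",(x+.5)/1.5-.5,(y+.5)/1.5-.5,z).round(4)
for n,p in dict(tip=(317,226,.12),g1=(240,226.5,.12),g2=(143,229,.12),post=(28,228,.12),nF=(288,222,.154),nB=(259,222,.154),mF=(213,224,.154),mB=(155,224,.154),wF=(110,225,.154),wB=(35,225,.154),baseTR=(318,149,.01),baseTL=(66,152,.01)).items(): print(n,W(*p))
cv2.imwrite("pics/w1c.png",cv2.resize(r.capture("wrist")[95:205,0:220],None,fx=3.6,fy=3.6,interpolation=cv2.INTER_CUBIC))
E
```

```text
tip [0.4657 0.2011 0.12  ]
g1 [0.5208 0.2057 0.12  ]
g2 [0.5903 0.2129 0.12  ]
post [0.6726 0.2185 0.12  ]
nF [0.4801 0.1933 0.154 ]
nB [0.4989 0.1948 0.154 ]
mF [0.5287 0.1984 0.154 ]
mB [0.5663 0.2013 0.154 ]
wF [0.5955 0.2042 0.154 ]
wB [0.6441 0.2079 0.154 ]
baseTR [0.4816 0.1532 0.01  ]
baseTL [0.706 0.173 0.01 ]
```

View pics/w1c.png

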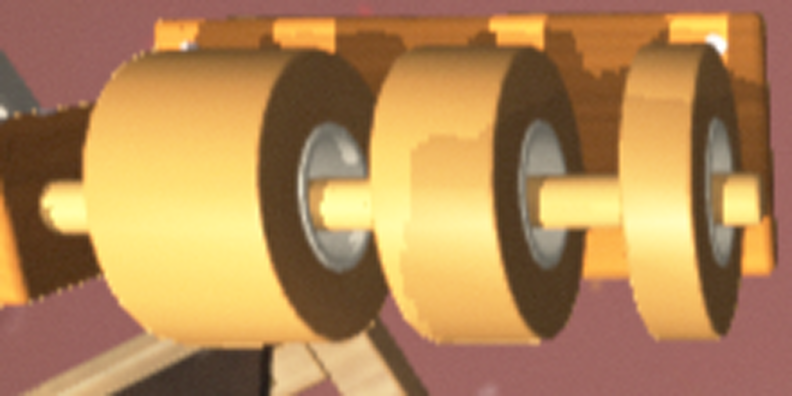

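Peg yaw ≈ +5°. Centres: narrow (.4895,.203), medium (.550,.208), wide (.621,.2145). The widths come out at 19, 33 and 47 mm and the post gap at 29 mm, which agrees with the data given. Next I grasp the narrow roll.

Call:
jog_arm:
  deltas:
    - [[0,2.5,-0.3,-1,0.012],[0,2.5,-0.3,-2,0],[0,2.4,-0.2,-3,0],[0,0,0,-4,0],[0,0,0,-2,0],[0,0,0,0,0],[0,0,0,0,0],[0,0,0,0,0]]
  force: 15

```text
time_s: 2.8
tcp_pos: [0.486, 0.2028, 0.2268]
eef_rot: [-179.9, 0.1, -85.0]
contact_force: [-0.4, 0.1, -0.1]
gripper_width: 0.0438
gripper_force: 0.0
```

Call:
jog_arm:
  deltas:
    - [[0,0,0,-2.5,0],[0,0,0,-2.5,0],[0,0,0,-1.5,0],[0,0,0,-1.1,0],[0,0,0,0,0],[0,0,0,0,0]]

```text
time_s: 3.55
tcp_pos: [0.486, 0.2025, 0.1503]
eef_rot: [-179.9, 0.0, -85.0]
contact_force: [0.5, -0.0, -1.0]
gripper_width: 0.0439
gripper_force: 0.0
```

```bash
python3 - <<'E'
from h import *
cv2.imwrite("pics/w2.png",np.vstack([cv2.resize(r.capture("wrist")[:,100:420],(400,480)),]))
cv2.imwrite("pics/w2.png",np.hstack([cv2.imread("pics/w2.png"),cv2.resize(r.capture("scene")[80:200,165:265],(400,480),interpolation=cv2.INTER_CUBIC)]))
E
```

```text
(no output)
```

View pics/w2.png

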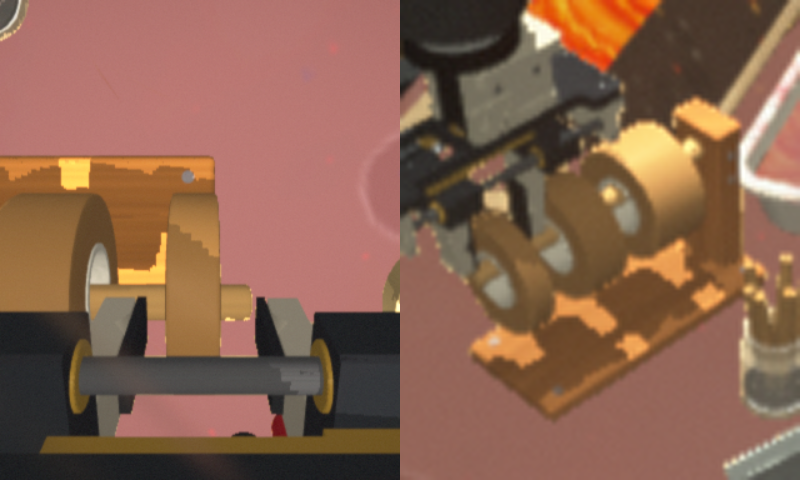

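The narrow roll stands between the open pads (left half of picture: roll at 192,270, pads at 142 and 258). I close and lift 11 mm.

Call:
jog_arm:
  deltas:
    - [[-1,0,0,0,0],[-1,0,0,0,0],[-1,0,0,0,0],[-1,0,0,0,0],[-1,0,0,0.6,0],[-1,0,0,0.5,0],[-1,0,0,0,0],[-1,0,0,0,0]]

```text
time_s: 4.65
tcp_pos: [0.4855, 0.2021, 0.1605]
eef_rot: [180.0, 0.0, -85.0]
contact_force: [0.1, 0.1, -0.6]
gripper_width: 0.0197
gripper_force: 18.9
```

Call:
jog_arm:
  deltas:
    - [[-1,-1,-0.09,0.05,0],[-1,-1.5,-0.13,0,0],[-1,-1.5,-0.13,0,0],[-1,-1.5,-0.13,0,0],[-1,-0.5,-0.04,0,0],[-1,0,0,0,0]]

```text
time_s: 5.4
tcp_pos: [0.4254, 0.1972, 0.1614]
eef_rot: [-180.0, 0.0, -85.0]
contact_force: [-0.2, 0.1, -0.5]
gripper_width: 0.0199
gripper_force: 18.9
```

Call:
jog_arm:
  deltas:
    - [[-1,0,0,3,0],[-1,0,0,4,0],[-1,0,-2,4,-0.02],[-1,0.2,-4,3,-0.02],[-1,0.3,-5.5,0,-0.02],[-1,0.3,-5.5,0,-0.02],[-1,0,-5.5,0,-0.02],[-1,0,-5.5,0,-0.02]]

```text
time_s: 6.4
tcp_pos: [0.4338, -0.0848, 0.3014]
eef_rot: [-180.0, 0.0, -91.9]
contact_force: [1.5, 0.2, -1.1]
gripper_width: 0.0198
gripper_force: 18.9
```

Call:
jog_arm:
  deltas:
    - [[-1,0,-5.5,0,-0.02],[-1,0,-5.5,0,0],[-1,0,-4,0,0],[-1,0,-2,0,0],[-1,0,-1,0,0],[-1,0,0,0,0],[-1,0,0,0,0]]

```text
time_s: 7.28
tcp_pos: [0.4337, -0.2624, 0.3011]
eef_rot: [-180.0, 0.0, -93.0]
contact_force: [-0.9, 0.1, 0.3]
gripper_width: 0.0198
gripper_force: 18.9
```

```bash
python3 - <<'E'
from h import *
s=r.get_state(); print(s["tcp_pos"],s["eef_rot"],s["gripper_width"])
for P in [(.4774,-.2858,.12),(.685,-.2971,.12)]: print(pix("wrist",P))
cv2.imwrite("pics/w3.png",cv2.resize(r.capture("wrist")[60:290,0:320],None,fx=2.5,fy=2.5,interpolation=cv2.INTER_CUBIC))
E
```

```text
[ 0.43370878 -0.26241865  0.30112329] [-1.79992209e+02  5.71071593e-03 -9.30005565e+01] 0.01976173801468176
(np.float64(213.33976481927834), np.float64(151.5020773809116))
(np.float64(-6.464467514631224), np.float64(150.85630552684407))
```

View pics/w3.png

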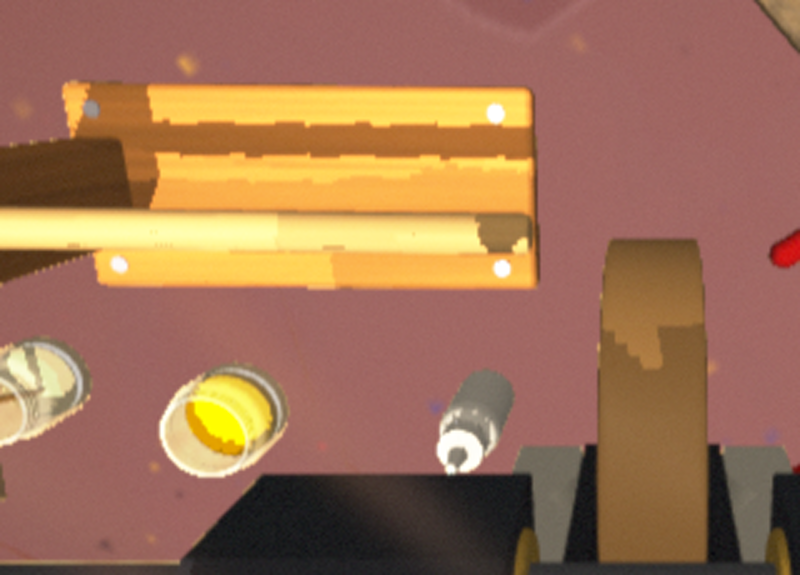

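```bash
python3 - <<'E'
from h import *
W=lambda x,y,z:ray("wrist",(x+.5)/2.5-.5,60+(y+.5)/2.5-.5,z).round(4)
for n,p in dict(tip=(530,232,.12),mid=(278,231,.12),post=(2,228.5,.12),bR=(531,88,.01),bL=(64,84,.01),bRb=(537,289,.01),bLb=(98,287,.01),jar=(222,395,.04),drop=(458,455,.087),heldtop=(652,240,.29)).items(): print(n,W(*p))
E
```

```text
tip [ 0.4791 -0.2848  0.12  ]
mid [ 0.5744 -0.2901  0.12  ]
post [ 0.6787 -0.2963  0.12  ]
bR [ 0.489  -0.3348  0.01  ]
bL [ 0.7142 -0.3482  0.01  ]
bRb [ 0.4953 -0.2348  0.01  ]
bLb [ 0.7227 -0.2474  0.01  ]
jar [ 0.6538 -0.1956  0.04  ]
drop [ 0.5265 -0.1786  0.087 ]
heldtop [ 0.4311 -0.3133  0.29  ]
```

Call:
jog_arm:
  deltas:
    - [[-1,0,-1,0,-0.005],[-1,0,-1,-3,0],[-1,0,0,-4,0],[-1,0,0,-4,0],[-1,0,0,-2,0],[-1,0,0,-1,0],[-1,0,0,0,0],[-1,0,0,0,0]]

```text
time_s: 8.32
tcp_pos: [0.4343, -0.2833, 0.1621]
eef_rot: [-179.9, -0.0, -93.3]
contact_force: [0.7, -0.2, -1.2]
gripper_width: 0.0201
gripper_force: 18.9
```

```bash
python3 - <<'E'
from h import *
s=r.get_state(); print(s["tcp_pos"],s["eef_rot"],s["gripper_width"])
cv2.imwrite("pics/w4.png",np.hstack([cv2.resize(r.capture("wrist")[60:384,100:400],(400,432)),cv2.resize(r.capture("scene")[180:310,240:360],(400,432),interpolation=cv2.INTER_CUBIC)]))
E
```

```text
[ 0.43430084 -0.28329101  0.16210651] [-1.79906872e+02 -3.02888414e-02 -9.33081772e+01] 0.020082793050651932
```

View pics/w4.png

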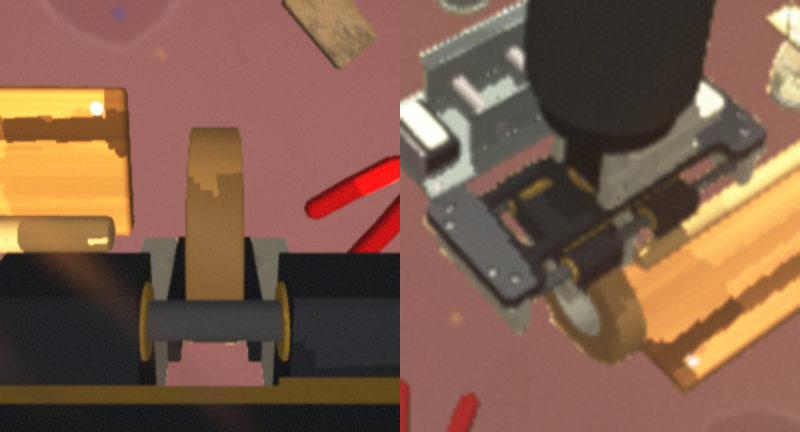

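The roll stands square in front of the spare peg's tip (wrist view: peg end at 110,235, roll at 215,215). I slide it on.

Call:
jog_arm:
  deltas:
    - [[-1,1,-0.06,0,0],[-1,1.5,-0.09,0,0],[-1,1.5,-0.09,0,0],[-1,1.5,-0.09,0,0],[-1,1.5,-0.09,0,0],[-1,0,0,0,0]]

```text
time_s: 9.18
tcp_pos: [0.5048, -0.2873, 0.1606]
eef_rot: [180.0, -0.0, -93.3]
contact_force: [0.3, -0.0, -1.8]
gripper_width: 0.0198
gripper_force: 18.9
```

Call:
jog_arm:
  deltas:
    - [[-1,2,-0.12,0,0],[-1,2.5,-0.14,0,0],[-1,2.5,-0.14,0,0],[-1,2,-0.12,0,0],[-1,0.5,-0.03,0,0],[-1,0,0,0,0],[-1,0,0,0,0]]

```text
time_s: 10.05
tcp_pos: [0.5978, -0.2927, 0.1611]
eef_rot: [180.0, 0.0, -93.3]
contact_force: [-0.8, -0.7, -0.6]
gripper_width: 0.0197
gripper_force: 18.9
```

Call:
jog_arm:
  deltas:
    - [[-1,0,0,-0.5,0],[-1,0,0,-0.5,0],[-1,0,0,-0.1,0],[-1,0,0,0,0],[-0.3,0,0,0,0],[0,0,0,0,0],[0,0,0,0,0],[0,0,0,0,0]]

```text
time_s: 11.05
tcp_pos: [0.5987, -0.2927, 0.1501]
eef_rot: [-180.0, -0.0, -93.3]
contact_force: [-1.0, 0.0, -0.3]
gripper_width: 0.0434
gripper_force: 0.0
```

Call:
jog_arm:
  deltas:
    - [[0,0,0,1,0],[0,0,0,3,0],[0,0,0,4,0],[0.2,-2,2,4,0.02],[0.2,-2,5.5,2,0.02],[0.2,-2,5.5,0,0.02],[0.2,-2,5.5,0,0.02],[0.2,-2,5.5,0,0.02]]

```text
time_s: 12.05
tcp_pos: [0.4978, -0.0513, 0.2911]
eef_rot: [-179.9, 0.0, -87.6]
contact_force: [0.2, 0.7, 1.0]
gripper_width: 0.0523
gripper_force: 0.0
```

```bash
python3 - <<'E'
from h import *
s=r.get_state(); print(s["tcp_pos"],s["eef_rot"],s["gripper_width"],pix("scene",(.598,-.293,.109)))
cv2.imwrite("pics/s5.png",np.hstack([cv2.resize(r.capture("scene")[180:310,290:410],(400,432),interpolation=cv2.INTER_CUBIC),cv2.resize(r.capture("wrist")[0:300,0:278],(400,432))]))
E
```

```text
[ 0.49784706 -0.05130267  0.29111095] [-1.7990575e+02  1.4512034e-02 -8.7568592e+01] 0.05226405206044398 (np.float64(349.57354664465686), np.float64(234.6518289377258))
```

View pics/s5.png

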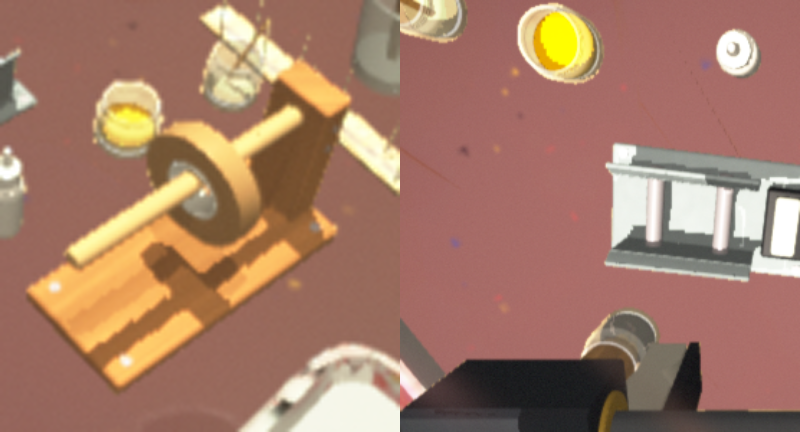

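The narrow roll hangs on the spare peg (left half, 200,185). The right half also shows the dispenser rollers at (655,211) and (721,218).

```bash
python3 - <<'E'
from h import *
W=lambda x,y,z:ray("wrist",(x-400+.5)/1.44-.5,(y+.5)/1.44-.5,z).round(4)
for n,p in dict(A=(655,211,.032),B=(721,218,.032),A1=(652,178,.032),A2=(657,243,.032),c1a=(610,168,.066),c1b=(760,185,.066),c2a=(608,255,.066),c2b=(750,272,.066),baseTR=(635,146,0)).items(): print(n,W(*p))
E
```

```text
A [ 0.5967 -0.0563  0.032 ]
B [ 0.543  -0.0532  0.032 ]
A1 [ 0.5984 -0.0827  0.032 ]
A2 [ 0.5958 -0.0296  0.032 ]
c1a [ 0.6204 -0.0925  0.066 ]
c1b [ 0.5112 -0.0856  0.066 ]
c2a [ 0.6255 -0.0269  0.066 ]
c2b [ 0.5164 -0.0187  0.066 ]
baseTR [ 0.6199 -0.1049  0.    ]
```

Call:
jog_arm:
  deltas:
    - [[0.1,0,4,0,0],[0.1,1,5.5,0,0.015],[0.1,1.5,5.5,0,0.015],[0.1,1.5,5.5,0,0.015],[0.1,1,4,0,0],[0.1,0,1.4,-3,0],[0.1,0,0,-3,0],[0.1,0,0,0,0]]

```text
time_s: 13.15
tcp_pos: [0.5477, 0.2056, 0.2284]
eef_rot: [179.8, -0.1, -85.0]
contact_force: [0.3, 0.4, 0.8]
gripper_width: 0.0482
gripper_force: 0.0
```

Call:
jog_arm:
  deltas:
    - [[0.1,0,0.2,-3,0],[0.1,0,0,-2.5,0],[0.1,0,0,-1.3,0],[0.1,0,0,-0.9,0],[0.1,0,0,0,0],[0.1,0,0,0,0]]

```text
time_s: 13.9
tcp_pos: [0.5491, 0.2085, 0.154]
eef_rot: [-179.9, 0.0, -85.0]
contact_force: [-0.8, 0.5, 0.4]
gripper_width: 0.0484
gripper_force: 0.0
```

Call:
jog_arm:
  deltas:
    - [[-1,0,0,0,0],[-1,0,0,0,0],[-1,0,0,0,0],[-1,0,0,0,0],[-1,0,0,0.6,0],[-1,0,0,0.5,0],[-1,0,0,0,0],[-1,0,0,0,0]]
  force: 20

```text
time_s: 14.9
tcp_pos: [0.5485, 0.2082, 0.1639]
eef_rot: [180.0, -0.0, -85.0]
contact_force: [-0.1, 0.3, -1.4]
gripper_width: 0.0339
gripper_force: 20.0
```

Call:
jog_arm:
  deltas:
    - [[-1,-1,-0.09,0,0],[-1,-2,-0.17,0,0],[-1,-2,-0.17,0,0],[-1,-2,-0.17,0,0],[-1,-2,-0.17,0,0],[-1,-2,-0.17,0,0],[-1,-1,-0.09,0,0],[-1,0,0,0,0]]

```text
time_s: 15.9
tcp_pos: [0.4282, 0.198, 0.1643]
eef_rot: [-180.0, 0.0, -85.0]
contact_force: [-0.1, 0.5, -1.4]
gripper_width: 0.034
gripper_force: 20.0
```

Call:
jog_arm:
  deltas:
    - [[-1,0,0,3,0],[-1,0,0,4,0],[-1,0,-2,4,-0.02],[-1,0,-5,0,-0.025],[-1,0,-6,0,-0.02],[-1,0,-6,0,-0.02],[-1,0,-6,0,-0.02],[-1,0,-6,0,-0.02]]

```text
time_s: 16.9
tcp_pos: [0.4289, -0.1141, 0.2745]
eef_rot: [-179.9, 0.0, -92.2]
contact_force: [2.5, -0.0, -0.5]
gripper_width: 0.034
gripper_force: 20.0
```

Call:
jog_arm:
  deltas:
    - [[-1,0,-6,0,-0.02],[-1,0,-6,0,0],[-1,0,-4,0,0],[-1,0,-1.2,-2,0],[-1,0,0,-3,0],[-1,0,0,-3,0],[-1,0,0,0,0],[-1,0,0,0,0]]

```text
time_s: 17.9
tcp_pos: [0.4295, -0.2846, 0.1951]
eef_rot: [-179.9, -0.0, -93.3]
contact_force: [0.5, -1.2, -0.4]
gripper_width: 0.0338
gripper_force: 20.0
```

Call:
jog_arm:
  deltas:
    - [[-1,0,0.2,-1.5,0],[-1,0,0,-1.2,0],[-1,0,0,-0.4,0],[-1,0,0,0,0],[-1,0,0,0,0]]

```text
time_s: 18.52
tcp_pos: [0.4289, -0.2821, 0.1634]
eef_rot: [-180.0, -0.0, -93.3]
contact_force: [-0.4, 0.0, -0.7]
gripper_width: 0.0339
gripper_force: 20.0
```

Call:
jog_arm:
  deltas:
    - [[-1,1,-0.06,0,0],[-1,1.5,-0.09,0,0],[-1,1.5,-0.09,0,0],[-1,2,-0.12,0,0],[-1,2,-0.12,0,0],[-1,1.5,-0.09,0,0],[-1,0.5,-0.03,0,0],[-1,0,0,0,0]]

```text
time_s: 19.52
tcp_pos: [0.5286, -0.288, 0.1627]
eef_rot: [180.0, 0.0, -93.3]
contact_force: [-0.5, -0.1, -0.1]
gripper_width: 0.0342
gripper_force: 20.0
```

Call:
jog_arm:
  deltas:
    - [[-1,0,0,-0.5,0],[-1,0,0,-0.5,0],[-1,0,0,-0.05,0],[-1,0,0,0,0],[0,0,0,0,0],[0.1,0,0,0,0],[0.1,0,0,0,0],[0.1,0,0,0,0]]

```text
time_s: 20.52
tcp_pos: [0.5286, -0.288, 0.1525]
eef_rot: [180.0, 0.0, -93.3]
contact_force: [0.0, 0.5, 1.2]
gripper_width: 0.048
gripper_force: 0.0
```

Call:
jog_arm:
  deltas:
    - [[0.1,0,0,1,0],[0.1,0,0,3,0],[0.1,0,0,4,0],[0.4,0,3,4,0.02],[0.4,0,5.5,2,0.02],[0.4,0,5.5,0,0.02],[0.4,1,5.5,0,0.02],[0.4,1,5.5,0,0.02]]

```text
time_s: 21.52
tcp_pos: [0.5486, -0.0364, 0.2939]
eef_rot: [-179.9, 0.0, -87.6]
contact_force: [1.8, 0.0, 0.0]
gripper_width: 0.0615
gripper_force: 0.0
```

```bash
python3 - <<'E'
from h import *
cv2.imwrite("pics/s6.png",np.hstack([cv2.resize(r.capture("scene")[180:310,290:410],(400,432),interpolation=cv2.INTER_CUBIC),cv2.resize(r.capture("scene")[90:220,165:285],(400,432),interpolation=cv2.INTER_CUBIC)]))
E
```

```text
(no output)
```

View pics/s6.png

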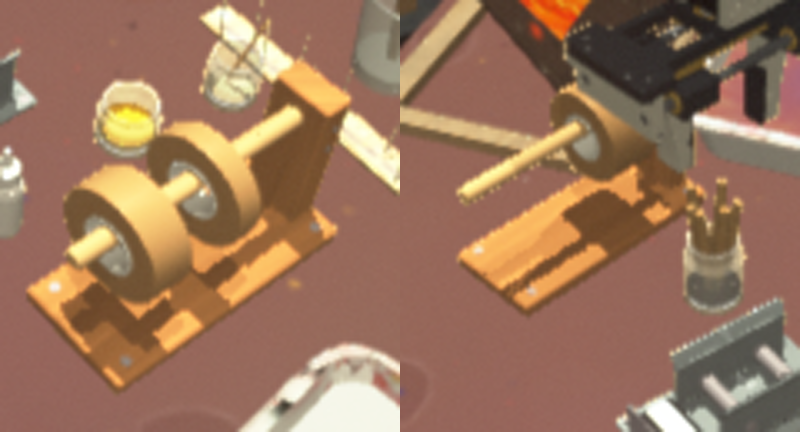

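```bash
python3 - <<'E'
from h import *
for z in (0,.05,.1,.2,.3):
    for q in ((222,215),(140,55),(180,208)):
        P=ray("top",q[0]/1.5,q[1]/1.5,z); print(z,q,P.round(3),(np.array(pix("scene",P))*1.5).round())
cv2.imwrite("pics/s7.png",cv2.resize(r.capture("scene")[0:170,90:310],None,fx=3.4,fy=3.4,interpolation=cv2.INTER_CUBIC))
E
```

```text
0 (222, 215) [0.687 0.302 0.   ] [340. 199.]
0 (140, 55) [1.055 0.512 0.   ] [403. 106.]
0 (180, 208) [0.701 0.393 0.   ] [322. 178.]
0.05 (222, 215) [0.671 0.285 0.05 ] [338. 188.]
0.05 (140, 55) [1.023 0.485 0.05 ] [401.  97.]
0.05 (180, 208) [0.685 0.372 0.05 ] [320. 167.]
0.1 (222, 215) [0.656 0.268 0.1  ] [336. 175.]
0.1 (140, 55) [0.99  0.458 0.1  ] [398.  87.]
0.1 (180, 208) [0.669 0.35  0.1  ] [317. 155.]
0.2 (222, 215) [0.625 0.234 0.2  ] [330. 146.]
0.2 (140, 55) [0.925 0.405 0.2  ] [392.  64.]
0.2 (180, 208) [0.637 0.308 0.2  ] [312. 128.]
0.3 (222, 215) [0.594 0.2   0.3  ] [323. 112.]
0.3 (140, 55) [0.86  0.351 0.3  ] [385.  37.]
0.3 (180, 208) [0.605 0.265 0.3  ] [306.  95.]
```

View pics/s7.png

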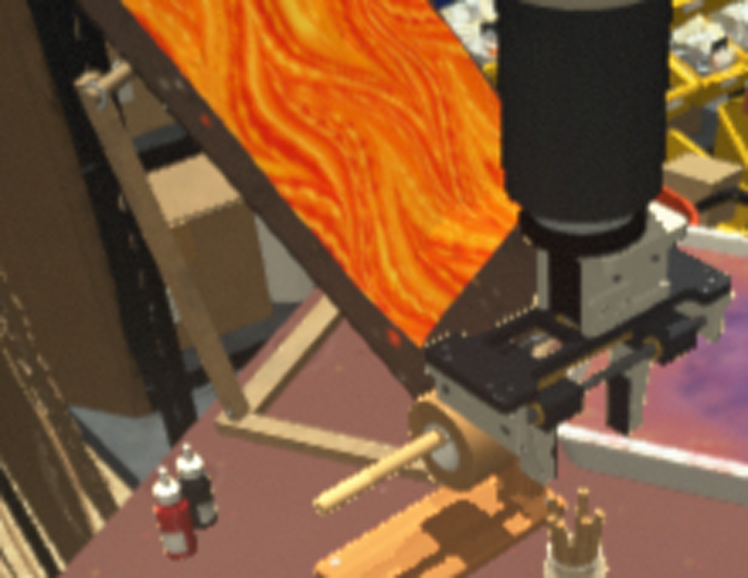

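The board behind the stand leans away: its lower corner is near (.67,.35,.10), so it is clear of the gripper body. I approach the wide roll.

Call:
jog_arm:
  deltas:
    - [[0.35,0,4,0,0],[0.35,1,5,0,0.015],[0.35,2,5,0,0.015],[0.35,2,5,0,0.015],[0.35,1.9,4,0,0],[0.35,0,2,-3,0],[0.35,0,0,-3,0],[0.35,0,0,0,0]]

```text
time_s: 22.68
tcp_pos: [0.6166, 0.2106, 0.2304]
eef_rot: [179.7, -0.1, -85.1]
contact_force: [0.3, -0.5, 0.1]
gripper_width: 0.059
gripper_force: 0.0
```

Call:
jog_arm:
  deltas:
    - [[0.35,0,0,0,0],[0.35,0,0,0,0]]

```text
time_s: 22.92
tcp_pos: [0.6184, 0.2117, 0.2345]
eef_rot: [-179.9, 0.1, -85.0]
contact_force: [0.3, 1.2, 1.3]
gripper_width: 0.0593
gripper_force: 0.0
```

Call:
jog_arm:
  deltas:
    - [[0.35,0,0.2,-2.5,0],[0.35,0,0,-2.5,0],[0.35,0,0,-1.8,0],[0.35,0,0,-1,0],[0.35,0,0,-0.4,0],[0.35,0,0,0,0],[0.35,0,0,0,0]]

```text
time_s: 23.8
tcp_pos: [0.618, 0.2142, 0.1513]
eef_rot: [-179.9, 0.0, -85.0]
contact_force: [0.4, -0.4, -0.3]
gripper_width: 0.0588
gripper_force: 0.0
```

Call:
jog_arm:
  deltas:
    - [[-1,0,0,0,0],[-1,0,0,0,0],[-1,0,0,0,0],[-1,0,0,0,0],[-1,0,0,0.6,0],[-1,0,0,0.5,0],[-1,0,0,0,0],[-1,0,0,0,0]]
  force: 25

```text
time_s: 24.8
tcp_pos: [0.6174, 0.2139, 0.1613]
eef_rot: [180.0, -0.0, -85.0]
contact_force: [0.1, 0.6, -2.8]
gripper_width: 0.0481
gripper_force: 25.0
```

Call:
jog_arm:
  deltas:
    - [[-1,-1,-0.09,0,0],[-1,-2,-0.18,0,0],[-1,-2.5,-0.22,0,0],[-1,-3,-0.26,0,0],[-1,-3,-0.26,0,0],[-1,-2.5,-0.22,0,0],[-1,-1,-0.09,0,0],[-1,0,0,0,0]]

```text
time_s: 25.8
tcp_pos: [0.4673, 0.2009, 0.162]
eef_rot: [-180.0, 0.0, -85.0]
contact_force: [0.5, 0.2, -1.9]
gripper_width: 0.0473
gripper_force: 25.0
```

Call:
jog_arm:
  deltas:
    - [[-1,-1.5,-0.13,0,0],[-1,-2,-0.17,0,0],[-1,-0.5,-0.04,0,0],[-1,0,0,0,0],[-1,0,0,3,0],[-1,0,0,4,0],[-1,0,0,3,0],[-1,0,0,0,0]]

```text
time_s: 26.8
tcp_pos: [0.4292, 0.1984, 0.2639]
eef_rot: [-179.8, 0.2, -85.0]
contact_force: [0.4, 1.2, -3.0]
gripper_width: 0.0478
gripper_force: 25.0
```

Call:
jog_arm:
  deltas:
    - [[-1,1,-2,0,0.16],[-1,2,-3.5,0,0.16],[-1,2,-3.5,0,0.16],[-1,2,-3.5,0,0.16],[-1,2,-3.5,0,0.16],[-1,2,-3.5,0,0.16],[-1,2,-3.5,0,0.16],[-1,0.9,-2.3,0,0.16]]

```text
time_s: 27.8
tcp_pos: [0.5672, -0.0574, 0.2596]
eef_rot: [179.9, 0.1, -11.5]
contact_force: [0.4, 0.6, -2.2]
gripper_width: 0.0481
gripper_force: 25.0
```

Call:
jog_arm:
  deltas:
    - [[-1,0,0,0,0.1],[-1,0,0,0,0.04],[-1,0,0,0,0],[-1,0,0,0,0]]

```text
time_s: 28.3
tcp_pos: [0.5665, -0.0557, 0.2607]
eef_rot: [180.0, 0.1, -3.7]
contact_force: [0.0, 0.1, -1.1]
gripper_width: 0.048
gripper_force: 25.0
```

```bash
python3 - <<'E'
from h import *
s=r.get_state(); print(s["tcp_pos"],s["eef_rot"],s["joints"])
c=(.568,-.055,.032); d=np.deg2rad(-3.5)
for dx in (-.028,.028): print(pix("wrist",np.array(c)+[dx*np.cos(d),dx*np.sin(d),0]))
cv2.imwrite("pics/w8.png",cv2.resize(r.capture("wrist")[0:384],None,fx=1.5,fy=1.5,interpolation=cv2.INTER_CUBIC))
E
```

```text
[ 0.56652213 -0.05566207  0.26073472] [ 1.79985182e+02  6.64427582e-02 -3.71380679e+00] [ 1.40746453e+01  1.01101322e+01 -1.15696077e+01 -6.65713127e-03
 -6.83880532e+01  7.22140121e+01]
(np.float64(260.79145543746836), np.float64(186.84469666817697))
(np.float64(260.6472267975594), np.float64(136.6908092398817))
```

View pics/w8.png

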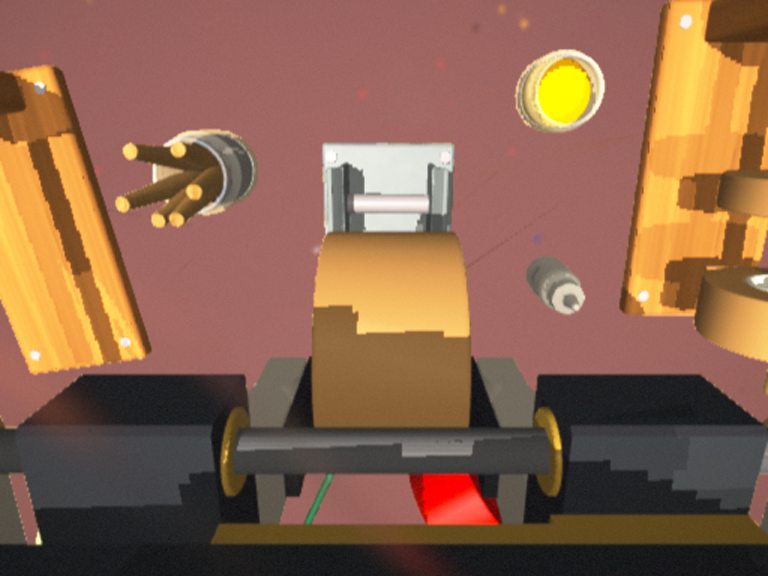

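Roll, rear roller (391,203) and cheeks line up laterally, and the axis is square to the bed. I descend.

Call:
jog_arm:
  deltas:
    - [[-1,0.2,0,-2,0],[-1,0,0,-3,0],[-1,0,0,-3,0],[-1,0,0,-2.5,0],[-1,0,0,-1.5,0],[-1,0,0,0,0],[-1,0,0,0,0]]

```text
time_s: 29.22
tcp_pos: [0.5693, -0.0555, 0.1426]
eef_rot: [-180.0, -0.1, -3.6]
contact_force: [0.2, 0.2, -1.4]
gripper_width: 0.0477
gripper_force: 25.0
```

Call:
jog_arm:
  deltas:
    - [[-1,0,0,-1,0],[-1,0,0,-0.7,0],[-1,0,0,-0.5,0],[-1,0,0,0,0],[-1,0,0,0,0]]

```text
time_s: 29.85
tcp_pos: [0.5688, -0.0556, 0.1197]
eef_rot: [180.0, -0.0, -3.7]
contact_force: [-0.1, 0.2, -2.1]
gripper_width: 0.0473
gripper_force: 25.0
```

Call:
jog_arm:
  deltas:
    - [[-1,0,0,-0.4,0],[-1,0,0,-0.3,0],[-1,0,0,0,0],[-1,0,0,0,0]]

```text
time_s: 30.35
tcp_pos: [0.5686, -0.0557, 0.1126]
eef_rot: [180.0, -0.0, -3.7]
contact_force: [-0.1, 0.7, -2.4]
gripper_width: 0.0479
gripper_force: 25.0
```

```bash
python3 - <<'E'
from h import *
s=r.get_state(); print(s["tcp_pos"],s["contact_force"])
cv2.imwrite("pics/w9.png",np.hstack([cv2.resize(r.capture("wrist")[60:330,110:410],(400,360)),cv2.resize(r.capture("scene")[160:250,220:320],(400,360),interpolation=cv2.INTER_CUBIC)]))
E
```

```text
[ 0.56864046 -0.05566048  0.11258101] [-0.12741923  0.69224623 -2.36133483]
```

View pics/w9.png

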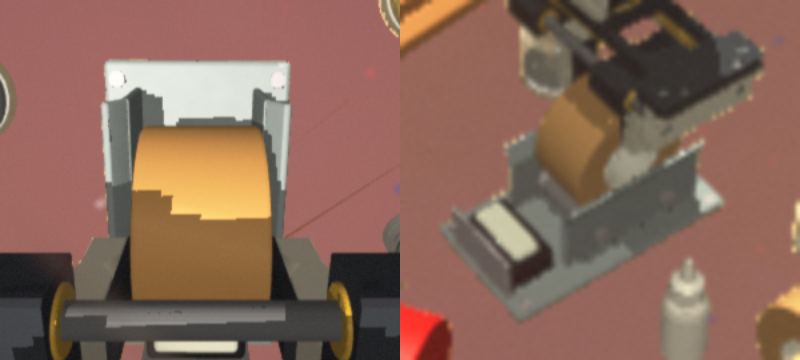

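The roll sits centred between the cheeks (left half: roll 133–270, cheeks 110 and 285) and the gripper still carries its weight. I lower in small steps until it makes contact.

Call:
jog_arm:
  deltas:
    - [[-1,0,0,-0.15,0],[-1,0,0,0,0],[-1,0,0,0,0],[-1,0,0,0,0]]

```text
time_s: 30.95
tcp_pos: [0.5688, -0.0556, 0.1113]
eef_rot: [-180.0, -0.0, -3.6]
contact_force: [-0.8, 0.8, 2.2]
gripper_width: 0.0479
gripper_force: 25.0
```

Call:
jog_arm:
  deltas:
    - [[-1,0,0,-0.15,0],[-1,0,0,0,0],[-1,0,0,0,0],[-1,0,0,0,0]]

```text
time_s: 31.45
tcp_pos: [0.5689, -0.0556, 0.1112]
eef_rot: [180.0, -0.1, -3.6]
contact_force: [-6.4, 2.2, 13.8]
gripper_width: 0.0475
gripper_force: 25.0
```

It is in contact. I ease off, release and rise.

Call:
jog_arm:
  deltas:
    - [[-1,-0.05,0,0.15,0],[-1,0,0,0,0],[0.3,0,0,0,0],[0.5,0,0,0,0],[0.5,0,0,0,0],[0.5,0,0,0,0],[0.5,0,0,0,0],[0.5,0,0,0,0]]

```text
time_s: 32.45
tcp_pos: [0.5681, -0.0556, 0.1111]
eef_rot: [-180.0, -0.0, -3.7]
contact_force: [-0.5, -0.3, 0.5]
gripper_width: 0.0655
gripper_force: 0.0
```

Call:
jog_arm:
  deltas:
    - [[0.5,0,0,2,0],[0.5,0,0,4,0],[0.5,0,0,4,0],[0.5,0,0,4,0],[0.5,-1,-2,3,-0.17],[0.5,-1,-2,0,-0.17],[0.5,-1,-3,0,-0.17],[0.5,0,-3,0,-0.17]]

```text
time_s: 33.45
tcp_pos: [0.5375, -0.1563, 0.2816]
eef_rot: [-180.0, -0.0, -42.9]
contact_force: [0.4, 0.6, 0.5]
gripper_width: 0.0659
gripper_force: 0.0
```

Call:
jog_arm:
  deltas:
    - [[0.5,0,-2,0,-0.17],[0.1,0,-2,0,-0.17],[0.1,0,-2,0,-0.17],[0.1,0,-2,0,-0.17],[0.1,0,-2,0,-0.17],[0.1,0,-2,0,-0.03],[0.1,0,0,0,0],[0.1,0,0,0,0]]

```text
time_s: 34.45
tcp_pos: [0.538, -0.2756, 0.2809]
eef_rot: [180.0, 0.0, -92.9]
contact_force: [0.7, 0.3, 0.3]
gripper_width: 0.048
gripper_force: 0.0
```

```bash
python3 - <<'E'
from h import *
d=np.deg2rad(-3.5);ux=np.array([np.cos(d),np.sin(d),0]);uy=np.array([-ux[1],ux[0],0]);c=np.array([.569,-.0555,0])
im=r.capture("scene")
for P in (c+[0,0,.069]-.024*uy, c+[0,0,.069]+.024*uy):
    for t in np.linspace(0,6.28,60):
        q=P+.045*(np.cos(t)*ux+np.sin(t)*np.array([0,0,1])); u,v=pix("scene",q); im[int(round(v)),int(round(u))]=(0,255,0)
b=r.capture("top")
cv2.imwrite("pics/s10.png",np.hstack([cv2.resize(im[145:245,220:320],(400,400),interpolation=cv2.INTER_NEAREST),cv2.resize(b[140:240,225:325],(400,400),interpolation=cv2.INTER_CUBIC)]))
print(r.get_state()["tcp_pos"])
E
```

```text
[ 0.53812385 -0.27520117  0.28109411]
```

View pics/s10.png

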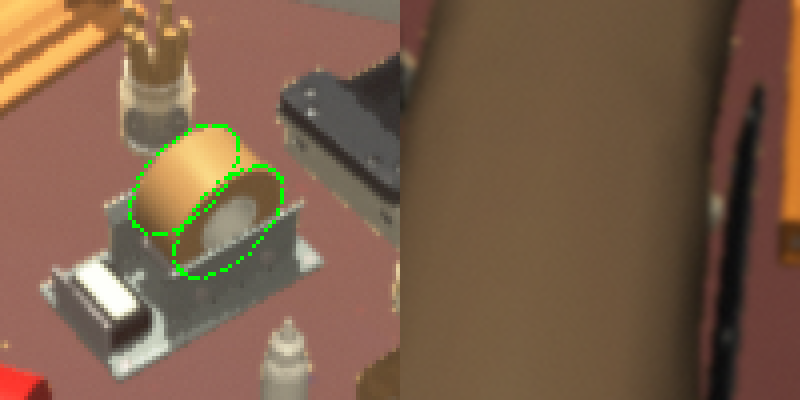

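The wide roll is seated: the predicted outline matches. That was my 15th picture, one over the limit of 14, so I view no more and go on by numbers. Next the medium roll goes back.

Call:
jog_arm:
  deltas:
    - [[0.1,-0.95,-1.3,0,-0.007],[0.1,0,0,-3,0],[0.1,0,0,-3,0],[0.1,0,0,-2,0],[0.1,0,0,0,0],[0.1,0,0,0,0]]

```text
time_s: 35.3
tcp_pos: [0.529, -0.289, 0.2022]
eef_rot: [-179.9, -0.0, -93.4]
contact_force: [0.6, 0.3, 0.1]
gripper_width: 0.0484
gripper_force: 0.0
```

Call:
jog_arm:
  deltas:
    - [[0.1,0,0.1,-2.5,0],[0.1,0,0,-1.5,0],[0.1,0,0,-1,0],[0.1,0,0,0,0],[0.1,0,0,0,0]]

```text
time_s: 35.92
tcp_pos: [0.529, -0.2878, 0.1517]
eef_rot: [-180.0, -0.0, -93.4]
contact_force: [0.3, 0.5, 0.2]
gripper_width: 0.0485
gripper_force: 0.0
```

Call:
jog_arm:
  deltas:
    - [[-1,0,0,0,0],[-1,0,0,0,0],[-1,0,0,0,0],[-1,0,0,0,0],[-1,0,0,0.6,0],[-1,0,0,0.5,0],[-1,0,0,0,0],[-1,0,0,0,0]]
  force: 20

```text
time_s: 36.92
tcp_pos: [0.5285, -0.2876, 0.1619]
eef_rot: [180.0, 0.0, -93.4]
contact_force: [0.8, 0.2, -1.1]
gripper_width: 0.0342
gripper_force: 20.0
```

Call:
jog_arm:
  deltas:
    - [[-1,-1,0.06,0,0],[-1,-2,0.12,0,0],[-1,-2,0.11,0,0],[-1,-2,0.11,0,0],[-1,-2,0.11,0,0],[-1,-1,0.06,0,0],[-1,0,0,0,0],[-1,0,0,3,0]]

```text
time_s: 37.92
tcp_pos: [0.4277, -0.2816, 0.1906]
eef_rot: [179.8, 0.1, -93.5]
contact_force: [0.8, -0.5, -0.5]
gripper_width: 0.034
gripper_force: 20.0
```

Call:
jog_arm:
  deltas:
    - [[-1,0,0,4,0],[-1,0,2,4,0.02],[-1,0,5,0,0.025],[-1,0,6,0,0.02],[-1,0,6,0,0.02],[-1,0,6,0,0.02],[-1,0,6,0,0.02],[-1,0,6,0,0.02]]

```text
time_s: 38.92
tcp_pos: [0.4288, 0.0905, 0.2726]
eef_rot: [-179.9, 0.0, -85.1]
contact_force: [2.2, 0.8, 0.1]
gripper_width: 0.0341
gripper_force: 20.0
```

Call:
jog_arm:
  deltas:
    - [[-1,0,6,0,0],[-1,0,4,0,0],[-1,0,1,0,0],[-1,0,0,-3,0],[-1,0,0,-3,0],[-1,0,0,-2,0],[-1,0,0,0,0],[-1,0,0,0,0]]

```text
time_s: 39.92
tcp_pos: [0.4293, 0.1983, 0.193]
eef_rot: [-179.9, 0.0, -85.1]
contact_force: [-0.4, 0.6, -0.8]
gripper_width: 0.034
gripper_force: 20.0
```

Call:
jog_arm:
  deltas:
    - [[-1,0,0,-1.5,0],[-1,0,0,-1.2,0],[-1,0,0,-0.4,0],[-1,0,0,0,0],[-1,0,0,0,0]]

```text
time_s: 40.55
tcp_pos: [0.4288, 0.1982, 0.1613]
eef_rot: [-180.0, 0.0, -85.1]
contact_force: [-0.8, 0.1, -1.2]
gripper_width: 0.0341
gripper_force: 20.0
```

Call:
jog_arm:
  deltas:
    - [[-1,1,0.09,0,0],[-1,1.5,0.13,0,0],[-1,2,0.17,0,0],[-1,2,0.17,0,0],[-1,2,0.17,0,0],[-1,2,0.17,0,0],[-1,1.5,0.13,0,0],[-1,0,0,0,0]]

```text
time_s: 41.55
tcp_pos: [0.5497, 0.2082, 0.1605]
eef_rot: [180.0, -0.0, -85.2]
contact_force: [-0.8, 0.5, -1.6]
gripper_width: 0.0337
gripper_force: 20.0
```

Lower, release, rise, and head for the narrow roll.

Call:
jog_arm:
  deltas:
    - [[-1,0,0,-0.5,0],[-1,0,0,-0.4,0],[-1,0,0,-0.05,0],[-1,0,0,0,0],[0,0,0,0,0],[0.1,0,0,0,0],[0.1,0,0,0,0],[0.1,0,0,0,0]]

```text
time_s: 42.55
tcp_pos: [0.5486, 0.2084, 0.1516]
eef_rot: [-180.0, 0.0, -85.1]
contact_force: [0.3, 0.4, 0.2]
gripper_width: 0.0482
gripper_force: 0.0
```

Call:
jog_arm:
  deltas:
    - [[0.1,0,0,1,0],[0.1,0,0,3,0],[0.1,0,0,4,0],[0,0,-3,4,-0.02],[0,0.5,-5.5,1.5,-0.02],[0,0.5,-5.5,0,-0.02],[0,1,-5.5,0,-0.02],[0,1,-5.5,0,-0.02]]

```text
time_s: 43.55
tcp_pos: [0.5787, -0.0434, 0.2878]
eef_rot: [-179.9, 0.0, -90.9]
contact_force: [0.9, -0.2, 0.6]
gripper_width: 0.0441
gripper_force: 0.0
```

Call:
jog_arm:
  deltas:
    - [[0,1,-5.5,0,-0.02],[0,0.5,-5.5,0,-0.02],[0,0.3,-5.5,0,0],[0,0,-5.5,0,0],[0,0,-3,0,0],[0,0,0,0,0],[0,0,0,0,0]]

```text
time_s: 44.42
tcp_pos: [0.5965, -0.2914, 0.2869]
eef_rot: [-180.0, 0.0, -93.2]
contact_force: [-0.3, -0.1, 0.2]
gripper_width: 0.0441
gripper_force: 0.0
```

Call:
jog_arm:
  deltas:
    - [[0,0.2,-0.1,-3,0],[0,0,0,-4,0],[0,0,0,-3,0],[0,0,0,-2,0],[0,0,0,-1.2,0],[0,0,0,-0.4,0],[0,0,0,0,0],[0,0,0,0,0]]

```text
time_s: 45.42
tcp_pos: [0.5991, -0.2927, 0.1516]
eef_rot: [-179.9, -0.0, -93.1]
contact_force: [-0.6, -0.1, 0.0]
gripper_width: 0.0439
gripper_force: 0.0
```

Call:
jog_arm:
  deltas:
    - [[-1,0,0,0,0],[-1,0,0,0,0],[-1,0,0,0,0],[-1,0,0,0,0],[-1,0,0,0.6,0],[-1,0,0,0.5,0],[-1,0,0,0,0],[-1,0,0,0,0]]
  force: 15

```text
time_s: 46.42
tcp_pos: [0.5986, -0.2926, 0.1616]
eef_rot: [-180.0, 0.0, -93.2]
contact_force: [-0.2, 0.3, -0.5]
gripper_width: 0.0198
gripper_force: 15.0
```

Call:
jog_arm:
  deltas:
    - [[-1,-1,0.06,0,0],[-1,-2.5,0.14,0,0],[-1,-3,0.17,0,0],[-1,-3,0.17,0,0],[-1,-3,0.17,0,0],[-1,-2.5,0.14,0,0],[-1,-1.8,0.1,0,0],[-1,0,0,0,0]]

```text
time_s: 47.42
tcp_pos: [0.4295, -0.2831, 0.1619]
eef_rot: [-180.0, 0.0, -93.2]
contact_force: [0.8, -0.7, -0.7]
gripper_width: 0.0197
gripper_force: 15.0
```

Call:
jog_arm:
  deltas:
    - [[-1,0,0,4,0],[-1,0,0,4,0],[-1,0,3,3,0.02],[-1,0,5,0,0.025],[-1,0,6,0,0.02],[-1,0,6,0,0.02],[-1,0,6,0,0.02],[-1,0,6,0,0.02]]

```text
time_s: 48.42
tcp_pos: [0.4309, 0.0392, 0.2721]
eef_rot: [-179.9, 0.0, -85.9]
contact_force: [1.9, 0.3, -0.4]
gripper_width: 0.0199
gripper_force: 15.0
```

Call:
jog_arm:
  deltas:
    - [[-1,0,6,0,0.018],[-1,0,6,0,0],[-1,-0.3,4,0,0],[-1,0,0,-3,0],[-1,0,0,-3,0],[-1,0,0,-2,0],[-1,0,0,0,0],[-1,0,0,0,0]]

```text
time_s: 49.42
tcp_pos: [0.4283, 0.1974, 0.1924]
eef_rot: [-179.9, 0.0, -84.9]
contact_force: [-0.2, 0.0, -0.1]
gripper_width: 0.0202
gripper_force: 15.0
```

Call:
jog_arm:
  deltas:
    - [[-1,0,0.05,-1.5,0],[-1,0,0,-1.2,0],[-1,0,0,-0.3,0],[-1,0,0,0,0],[-1,0,0,0,0]]

```text
time_s: 50.05
tcp_pos: [0.4278, 0.1975, 0.1619]
eef_rot: [-180.0, 0.0, -85.0]
contact_force: [0.3, -0.1, -0.9]
gripper_width: 0.0201
gripper_force: 15.0
```

Call:
jog_arm:
  deltas:
    - [[-1,1,0.09,0,0],[-1,1.5,0.13,0,0],[-1,1.5,0.13,0,0],[-1,1.5,0.13,0,0],[-1,0.6,0.05,0,0],[-1,0,0,0,0],[-1,0,0,0,0]]

```text
time_s: 50.92
tcp_pos: [0.4883, 0.2025, 0.1615]
eef_rot: [180.0, -0.0, -85.0]
contact_force: [-0.5, -0.4, 0.1]
gripper_width: 0.02
gripper_force: 15.0
```

Call:
jog_arm:
  deltas:
    - [[-1,0,0,-0.5,0],[-1,0,0,-0.5,0],[-1,0,0,-0.05,0],[-1,0,0,0,0],[-0.3,0,0,0,0],[-0.2,0,0,0,0],[-0.2,0,0,0,0],[-0.2,0,0,0,0]]

```text
time_s: 51.92
tcp_pos: [0.4886, 0.2027, 0.1511]
eef_rot: [-180.0, 0.0, -85.0]
contact_force: [-0.3, 0.4, 0.4]
gripper_width: 0.0348
gripper_force: 0.0
```

Call:
jog_arm:
  deltas:
    - [[-0.2,0,0,1,0],[-0.2,0,0,3,0],[-0.2,0,0,4,0],[-0.2,-1,0,4,0],[-0.2,-3,0,3,0],[-0.2,-3,0.5,0,0],[-0.2,0,0,0,0],[-0.2,0,0,0,0]]

```text
time_s: 52.92
tcp_pos: [0.4188, 0.2078, 0.3017]
eef_rot: [-180.0, 0.0, -84.9]
contact_force: [-0.2, -0.7, 1.3]
gripper_width: 0.0349
gripper_force: 0.0
```

```bash
python3 - <<'E'
from h import *
# compare with the untouched first pictures (no viewing): difference around the rolls and bystanders
a=cv2.resize(cv2.imread("pics/scene0.png"),(512,384),interpolation=cv2.INTER_AREA); b=r.capture("scene")
d=cv2.absdiff(cv2.GaussianBlur(a,(0,0),1),cv2.GaussianBlur(b,(0,0),1)).max(2)
B=lambda n,P,w: print(n,np.round(pix("scene",P)), d[int(pix("scene",P)[1])-w:int(pix("scene",P)[1])+w, int(pix("scene",P)[0])-w:int(pix("scene",P)[0])+w].mean().round(1))
for n,P,w in (("narrow",(.489,.203,.109),12),("medium",(.55,.208,.109),10),("wide old",(.62,.214,.109),10),("disp",(.569,-.0555,.069),10),("brush",(.62,.065,.06),10),("drop",(.5265,-.175,.04),8),("squat",(.654,-.195,.02),8),("spare",(.55,-.29,.109),12)): B(n,P,w)
# front edge of rolls by template: shift of the patch against the start
for n,P in (("narrow",(.485,.203,.109)),("medium",(.545,.208,.109)),("brush",(.62,.065,.06)),("drop",(.5265,-.175,.04)),("squat",(.654,-.195,.02))):
    u,v=map(int,pix("scene",P)); t=a[v-11:v+11,u-11:u+11]; m=cv2.matchTemplate(b[v-25:v+25,u-25:u+25],t,cv2.TM_CCOEFF_NORMED)
    _,s,_,l=cv2.minMaxLoc(m); print(n,"shift px",l[0]-14,l[1]-14,round(s,2))
print(r.get_state()["tcp_pos"],r.get_state()["contact_force"])
E
```

```text
narrow [190. 148.] 14.1
medium [207. 138.] 11.8
wide old [225. 127.] 52.7
disp [271. 195.] 91.4
brush [257. 165.] 2.3
drop [290. 237.] 2.4
squat [330. 222.] 0.7
spare [334. 245.] 0.7
narrow shift px 0 0 0.9
medium shift px 0 0 0.97
brush shift px 0 0 1.0
drop shift px 0 0 0.99
squat shift px 0 0 1.0
[0.41896863 0.20769269 0.30127119] [ 1.00852216 -1.01572242 -0.02561756]
```

```bash
python3 -c "
from plant import r
print(r.close_job())"
```

```text
the job is handed in; nothing more can be done
None
```

I handed the job in at about 53 s with no verdict shown: by my camera checks the wide roll is seated in the dispenser, both other rolls hang where they began, and the jars and dropper bottle have not moved; I viewed 15 pictures, one over the limit of 14.

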